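# Brake the big label roll

### The arm

A 6-joint arm with a two-finger parallel gripper is mounted at the origin on a cart in front of the work surface, level with it; the furniture and walls round the work are solid. World frame = base frame: x ahead of the robot, y to its left, z up, the work surface at z = 0. Lengths are in mm, angles in rad, forces in N, time in s.
With the tool pointing down it reaches from about 375 to 900 mm from the base axis. Payload 3.1 kg.
Tool frame: the origin (TCP) lies at the very end of the fingers, on their centre line; the grasp point (between the pads) lies 19 mm behind it; z points along the fingers, y is the direction in which the jaws open and shut (so a half turn about z gives the same grasp; the last joint's range is limited). The gripper opens to 85 mm and grips with 20 to 120 N. Pads are 22 mm wide; open, the fingers measure 114 mm over their backs; the gripper's body (76 mm by 85 mm) begins 54 mm behind the grasp point. The pads swing forward as they close: fully open they stand 13 mm farther back than shut.
Start: joints at [1.145, 0.527, 1.433, -0, 1.181, -0.178], TCP at [153.255, 605.896, 231.31] pointing down, gripper open.
Joint ranges: [-3.08, 3.08], [-0.75, 2.2], [0.22, 2.44], [-1.43, 4.57], [0, 2.65], [-2.85, 2.85]. Speed limits (rad/s): [2.79, 2.79, 3.14, 3.14, 3.14, 3.14].

### API

Orientations are given as a unit quaternion [x, y, z, w].
In Python, from rig import r gives the robot as it stands. Calls block until the motion is done:
- r.goto(position, orientation): joint-space move of the TCP to a pose.
- r.servo_line(position, rot=None, max_speed=150, force_limit=None): straight line of the TCP; rot=None keeps the orientation; max_speed is the mean speed in mm/s. With force_limit (N) it stops when the force on the tool has changed by that much, and returns True; else False.
- r.goto_joints(angles): joint-space move.
- r.gripper_to(opening): finger opening in mm; the grip force is fixed at half the most; returns when the fingers have stopped.
- r.wait(seconds).
- r.inverse_kinematics(position, orientation): joint angles nearest the present ones, or None.
- r.read_state(): the state.
- r.camera(name): name is "scene" or "top"; returns the picture (480x640x3 uint8, red, green, blue); there is no depth.
- r.camera_params(name): a dict with "fx", "fy", "cx", "cy" (pixels), "rvec" (rotation vector, rad) and "tvec" (3), from world to camera coordinates, as OpenCV has them. Camera axes: x right, y down, z forward; pixel columns grow to the right and rows downward; lengths in mm; the calibration is good to about 2 mm. A picture is of the moment at which its call begins. camera_params takes no time and is no camera call.
A pose or a line that the arm cannot do raises r.MotionError and nothing moves.
- r.close_job(): hands the job in, once; it reports no verdict.
The state is a dict: "t": time; "joint_positions": joint angles; "qd": joint speeds; "effort": joint torques, N m; "tool_pos": TCP position; "tool_rot": TCP orientation; "contact_force": force on the tool from outside, world axes, zero at the start; "torque": the same for the moment, N m; "grip_width": finger opening in mm.
Only numpy, scipy, OpenCV 4.12 (cv2) and the standard library are available. Lean on these libraries where they do the work, as an engineer would, in place of code of your own. Each camera call takes 0.05 s, during which the arm holds its last target.

### The job

Two label rolls stand upright on brake stands on the desk. On the stand with the bigger roll, turn the cam by its bar grip until the cam's high point presses squarely on the sprung brake shoe, and let go, so that the shoe stays pushed against the roll. Leave the smaller roll's cam as it is, and do not disturb the stapler or the sticky notes.

Things in the scene. Friction and masses are not known exactly. Their poses are not given: they have to be found in the camera images.
- big_stand: Stand of the bigger label roll: dark steel plate 207 x 90 x 10 mm fixed to the desk. Origin on its underside, under the cam axis; x points from the cam to the roll, z up. White roll 76 mm across, near edge 82 mm and centre 120 mm from the cam axis, top 72 mm above the desk; spindle top 78 mm.
- big_cam (a joint): Angle of the pear-shaped steel cam plate on the big roll's stand, about its vertical axis. 0: its high point (nose) points straight at the brake shoe and roll; positive is anticlockwise from above. Starts between -1.4 and -0.95, clear of the shoe; turns freely from -1.75 to 1.75, with no stop or click at 0; stays where it is left (friction about 0.06 N m).
- big_grip (a point): Grip point on the big stand's cam axis, 68 mm above the desk, in the black bar grip on top of the cam: 44 mm long, 12 mm thick, from 46 to 80 mm above the desk; the 14 mm thick cam plate under it has its top at 42 mm. A white line on the bar's top runs to its nose end. Turns with the cam: x is level, along the bar towards the cam's high point; z is up (the turning axis).
- big_face (a point): Middle of the flat plate (56 mm wide, 22 mm high) of the big stand's sprung brake shoe, on the side facing the cam; 35 mm above the desk, 26 mm from the cam axis at rest. x points from the cam axis to the roll. Cam: base radius 20 mm, high point 36 mm from the axis, so its nose meets the plate about 0.9 rad from square and pushes it 10 mm along x when square. Spring 0.4 N/mm.
- big_shoe (a joint): Travel of the big stand's brake shoe towards the roll, m: 0 at rest, about 0.010 with the cam's high point square on it. The pad then just reaches the roll.
- small_nose (a point): High point of the cam on the other stand, which is of the same build but carries the smaller label roll (62 mm across, 40 mm high). 35 mm above the desk and 36 mm from its cam's axis; this cam's grip is like the other one. Not to be turned.
- stapler: Blue desk stapler, 127 x 36 x 40 mm, loose on the desk to the left; origin at the centre of its underside. Bystander.
- notes: Block of yellow sticky notes, 78 x 78 x 23 mm, loose on the desk to the right; origin at the centre of its underside. Bystander.

How it is judged (in metres and radians):
At the end, for the whole second after the job is handed in: The big stand's cam rests within 0.21 rad (12 degrees) of square to the brake shoe, and the shoe is pushed at least 7.5 mm towards the roll by it (value of joint big_cam between -0.21 and 0.21 rad and value of joint big_shoe above 0.0075 m and velocity of joint big_cam between -0.05 and 0.05 rad/s); the robot touches nothing.
It fails at once if the small stand's cam is turned (its high point moves more than 10 mm) (distance of small_nose from where it was at the start of the episode above 0.01 m).
It fails at once if the stapler is moved more than 30 mm (distance of stapler from where it was at the start of the episode above 0.03 m).
It fails at once if the sticky notes are moved more than 30 mm (distance of notes from where it was at the start of the episode above 0.03 m).
It also fails if it takes over 29 s, if anything falls off the work surface, if the arm or the gripper's body presses on something with over 40 N, if the wrist force passes 120 N, or if a joint passes its speed limit or range.

## Working session

There is one attempt and no reset: what is moved stays moved. The work goes in short steps, each a Python script; the robot and the scene stay as the last script left them, time stands still between calls to the robot, and variables do not carry over. Pictures are saved under pics/ and viewed, and the job is handed in when it is done.

```bash
mkdir -p pics; python3 - <<'E'
from rig import r
import cv2
for n in("scene","top"):
    cv2.imwrite(f"pics/{n}0.png",r.camera(n)[:,:,::-1]); print(r.camera_params(n))
print(r.read_state())
E
```

```text
{'fx': 609.4235293550657, 'fy': 609.4235293550657, 'cx': 317.6579667915028, 'cy': 236.66022581673658, 'rvec': array([ 2.14802211, -1.12755781,  0.42482194]), 'tvec': array([-185.9119155 ,  408.14379416, 1107.81029283])}
{'fx': 513.0665009810517, 'fy': 513.0665009810517, 'cx': 318.6516807266556, 'cy': 233.52487000101146, 'rvec': array([ 2.1574038 , -2.02525003,  0.24030673]), 'tvec': array([ 104.08840612,  519.64168375, 1331.0181869 ])}
{'t': 0.1, 'joint_positions': array([ 1.14451219e+00,  5.28382049e-01,  1.43376490e+00, -4.23922566e-07,
        1.18138752e+00, -1.78495373e-01]), 'qd': array([-0.00035637, -0.00204021, -0.00276605, -0.00099093, -0.00025473,
       -0.00191687]), 'effort': array([ 7.41456893e-05, -4.43303132e+01, -1.78586268e+01, -2.14876322e-04,
        3.88804619e-03, -2.26092629e-05]), 'tool_pos': array([152.99025557, 605.33171221, 230.42897745]), 'tool_rot': array([ 1.23577525e-01,  9.92334446e-01, -9.26912507e-04, -2.88951159e-04]), 'contact_force': array([-0.14070187, -0.1646378 ,  0.15281877]), 'torque': array([ 0.03887404,  0.0025074 , -0.04934835]), 'grip_width': 85.11304226254695}
```

View pics/top0.png

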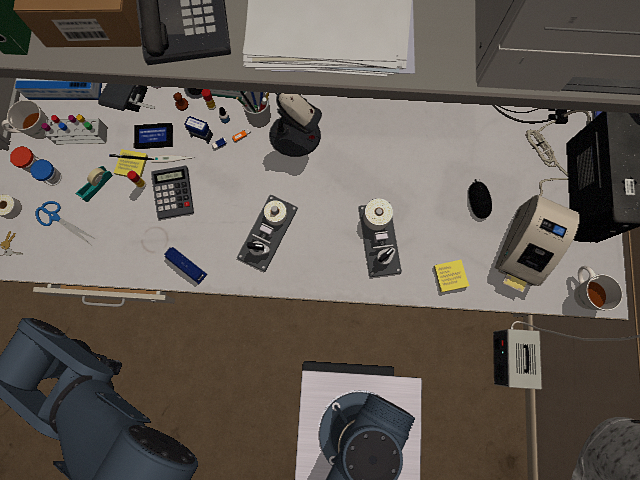

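View pics/scene0.png

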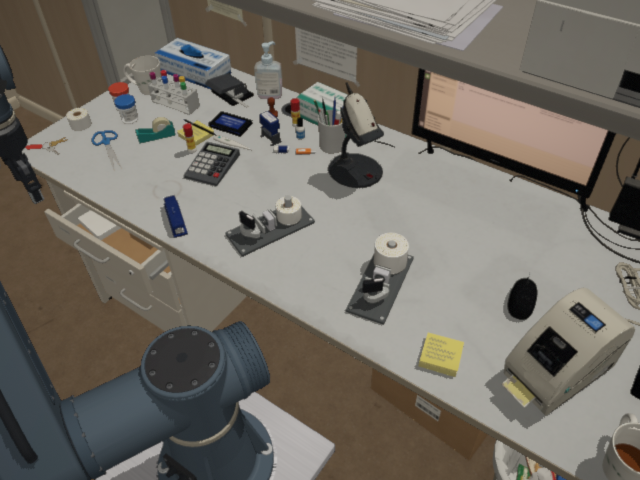

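```bash
python3 - <<'E'
import cv2,numpy as np
a=cv2.imread("pics/top0.png")[190:285,230:410]; 
cv2.imwrite("pics/topc.png",cv2.resize(a,None,fx=4.4,fy=4.4,interpolation=cv2.INTER_CUBIC))
a=cv2.imread("pics/top0.png")[190:285,345:420]; 
b=cv2.resize(a,None,fx=6,fy=6,interpolation=cv2.INTER_CUBIC)
a=cv2.imread("pics/scene0.png")[230:325,340:415]; 
c=cv2.resize(a,None,fx=5,fy=6,interpolation=cv2.INTER_CUBIC)
c=cv2.resize(a,None,fx=4.6,fy=6,interpolation=cv2.INTER_CUBIC)
cv2.imwrite("pics/bothc.png",np.hstack([b,c]))
E
```

```text
(no output)
```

View pics/topc.png

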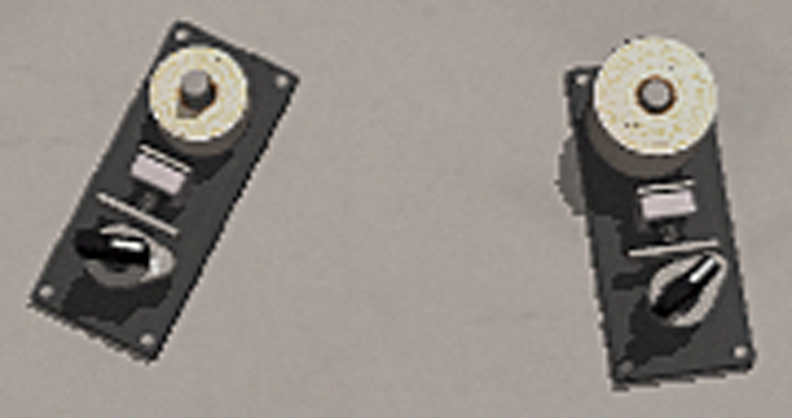

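View pics/bothc.png

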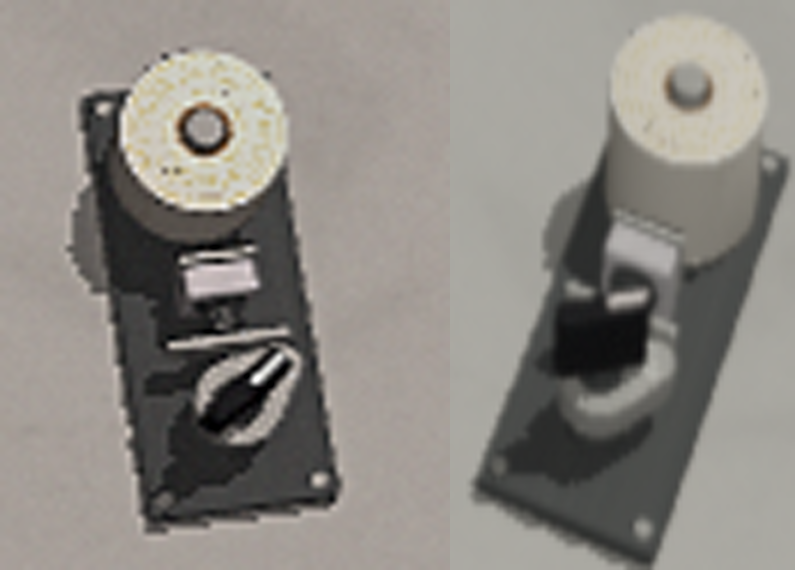

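```bash
cat > h.py <<'E'
from rig import r
import cv2,numpy as np
from scipy.optimize import least_squares
from scipy.spatial.transform import Rotation as R
def proj(n,P):
    p=r.camera_params(n);K=np.array([[p['fx'],0,p['cx']],[0,p['fy'],p['cy']],[0,0,1]])
    return cv2.projectPoints(np.asarray(P,float).reshape(-1,1,3),p['rvec'],p['tvec'],K,None)[0].reshape(-1,2)
def back(n,uv,z):
    p=r.camera_params(n);M=cv2.Rodrigues(p['rvec'])[0];c=-M.T@p['tvec']
    d=M.T@np.array([(uv[0]-p['cx'])/p['fx'],(uv[1]-p['cy'])/p['fy'],1]);return c+d*(z-c[2])/d[2]
def Rz(a):return R.from_euler('z',a).as_matrix()
E
cat > fit.py <<'E'
from h import *
T=lambda x,y:np.array([345+x/6,190+y/6]); S=lambda x,y:np.array([340+(x-450)/4.6,230+y/6])
obs=[('top',T(206,127),'sp'),('scene',S(689,82),'sp'),
('top',T(146,528),'BL'),('top',T(341,497),'BR'),('top',T(80,94),'TL'),
('scene',S(474,487),'BL'),('scene',S(652,562),'BR'),('scene',S(790,158),'TR')]
def res(q):
    x0=q[3];L={'sp':(120,0,78),'BL':(x0,45,10),'BR':(x0,-45,10),'TL':(x0+207,45,10),'TR':(x0+207,-45,10)}
    o=[]
    for n,uv,k in obs:
        P=Rz(q[2])@np.array(L[k])+[q[0],q[1],0]; o+=list(proj(n,P)[0]-uv)
    return np.array(o)
b=back('top',obs[0][1],78);print(b)
s=least_squares(res,[b[0]-120,b[1],0.1,-45]);print(s.x,s.fun.reshape(-1,2).round(2))
x,y,th,_=s.x
for n,a,c,nm in(('top',T(283,352),T(209,410),'bar'),('scene',S(646,296),S(566,288),'bar')):
    p,q=back(n,a,80),back(n,c,80);print(n,p,q,np.linalg.norm(p-q),'cam',np.arctan2(*(p-q)[[1,0]])-th)
for n,f in(('top',(345,190)),):pass
# overlay
for n,o,sc in(('top',(345,190),(6,6)),('scene',(340,230),(6,6))):
    im=cv2.imread(f"pics/{n}0.png")[o[1]:o[1]+95,o[0]:o[0]+75];im=cv2.resize(im,None,fx=6,fy=6,interpolation=cv2.INTER_CUBIC)
    for cam in (float(__import__('sys').argv[1]),):
        for z in(46,80):
            P=[Rz(th)@Rz(cam)@np.array([u,v,z])+[x,y,0] for u,v in((22,6),(22,-6),(-22,-6),(-22,6))]
            cv2.polylines(im,[np.int32((proj(n,P)-o+.5)*6)],True,(0,255,0) if z==80 else (255,0,0),1)
        P=[Rz(th)@np.array([120+38*np.cos(t),38*np.sin(t),72])+[x,y,0] for t in np.arange(0,6.3,.2)]
        cv2.polylines(im,[np.int32((proj(n,P)-o+.5)*6)],True,(0,0,255),1)
    cv2.imwrite(f"pics/ov_{n}.png",im)
a,b=cv2.imread("pics/ov_top.png"),cv2.imread("pics/ov_scene.png")
import time;cv2.imwrite("pics/ov%s.png"%__import__('sys').argv[2],cv2.resize(np.hstack([a,b]),(800,506)))
E
python3 fit.py -1.0 1
```

```text
[580.73534609 -23.79100004  78.        ]
[ 4.62670052e+02 -4.73210639e+01  1.96512596e-01 -4.56111664e+01] [[ 0.03  0.14]
 [-0.37 -0.34]
 [ 0.74 -0.63]
 [ 0.38  0.25]
 [ 0.42  0.42]
 [-0.48 -0.81]
 [ 0.07  0.03]
 [-0.23  0.25]]
top [478.65087779 -61.32014604  80.        ] [450.44970372 -29.51297219  80.        ] 42.508852338746436 cam -1.041930221180537
scene [478.13831605 -61.55723778  80.        ] [460.62396659 -29.19337179  80.        ] 36.79907958702151 cam -1.2712703428028063
```

View pics/ov1.png

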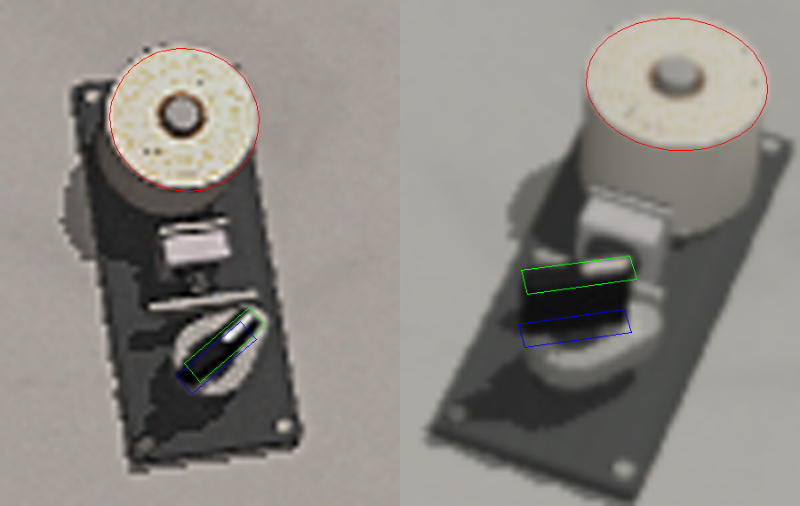

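```bash
sed -i 's/^x,y,th,_=s.x/x,y,th,_=s.x/' fit.py; cat >> h.py <<'E'
X,Y,TH=462.7,-47.3,0.1965
def rot(phi):return (R.from_euler('z',phi)*R.from_euler('x',np.pi)).as_quat()
def st():
    s=r.read_state();print('t',round(s['t'],2),'q',s['joint_positions'].round(3),'p',s['tool_pos'].round(1),'yaw',round(yaw(s),3),'F',s['contact_force'].round(1),'M',s['torque'].round(2),'w',round(s['grip_width'],1));return s
def yaw(s):
    x=R.from_quat(s['tool_rot']).as_matrix()[:,0];return np.arctan2(x[1],x[0])
E
python3 - <<'E'
from h import *
for k in(0,np.pi):
  for c in(-1.08,0):print(k,c,r.inverse_kinematics([X,Y,50],rot(TH+c+k)))
E
python3 fit.py -1.1 2
```

```text
0 -1.08 [-3.42850230e-01  6.47932046e-01  1.97068096e+00 -4.44089210e-16
  5.22979648e-01  2.11144610e+00]
0 0 [-3.42850230e-01  6.47932046e-01  1.97068096e+00 -4.44089210e-16
  5.22979648e-01  1.03144610e+00]
3.141592653589793 -1.08 [-3.42850230e-01  6.47932046e-01  1.97068096e+00 -4.44089210e-16
  5.22979648e-01 -1.03014656e+00]
3.141592653589793 0 [-3.42850230e-01  6.47932046e-01  1.97068096e+00 -4.44089210e-16
  5.22979648e-01 -2.11014656e+00]
[580.73534609 -23.79100004  78.        ]
[ 4.62670052e+02 -4.73210639e+01  1.96512596e-01 -4.56111664e+01] [[ 0.03  0.14]
 [-0.37 -0.34]
 [ 0.74 -0.63]
 [ 0.38  0.25]
 [ 0.42  0.42]
 [-0.48 -0.81]
 [ 0.07  0.03]
 [-0.23  0.25]]
top [478.65087779 -61.32014604  80.        ] [450.44970372 -29.51297219  80.        ] 42.508852338746436 cam -1.041930221180537
scene [478.13831605 -61.55723778  80.        ] [460.62396659 -29.19337179  80.        ] 36.79907958702151 cam -1.2712703428028063
```

View pics/ov2.png

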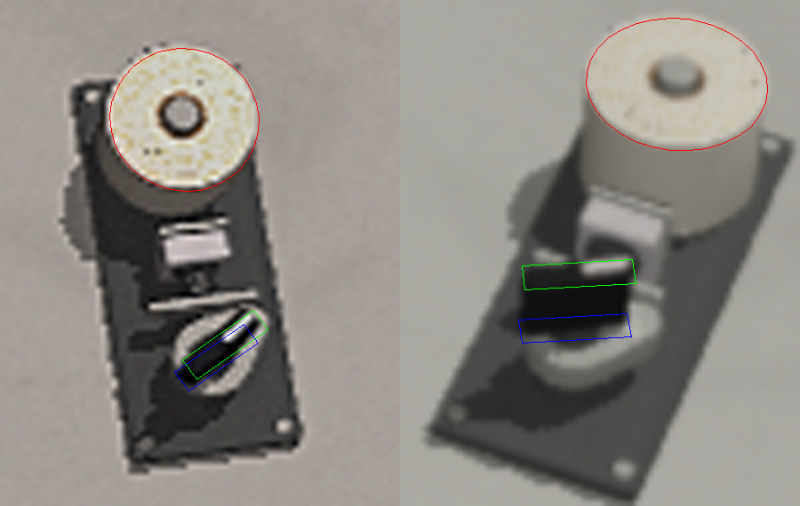

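```bash
python3 - <<'E'
from h import *
c=-1.07
r.goto([X,Y,170],rot(TH+c)); st()
r.gripper_to(45)
print(r.servo_line([X,Y,51],max_speed=100,force_limit=10)); st()
cv2.imwrite("pics/sc1.png",cv2.resize(r.camera("scene")[200:340,300:460,::-1],None,fx=4,fy=4,interpolation=cv2.INTER_CUBIC))
E
```

```text
t 2.67 q [-0.342  0.412  1.888  0.     0.841  2.101] p [462.9 -46.9 170.1] yaw -0.872 F [-0.4  0.5  0.1] M [-0.    0.03  0.01] w 85.4
False
t 4.48 q [-0.343  0.645  1.97   0.     0.526  2.101] p [463.1 -47.4  51.5] yaw -0.873 F [ 0.4 -0.9  0.3] M [ 0.02 -0.05  0.02] w 44.7
```

View pics/sc1.png

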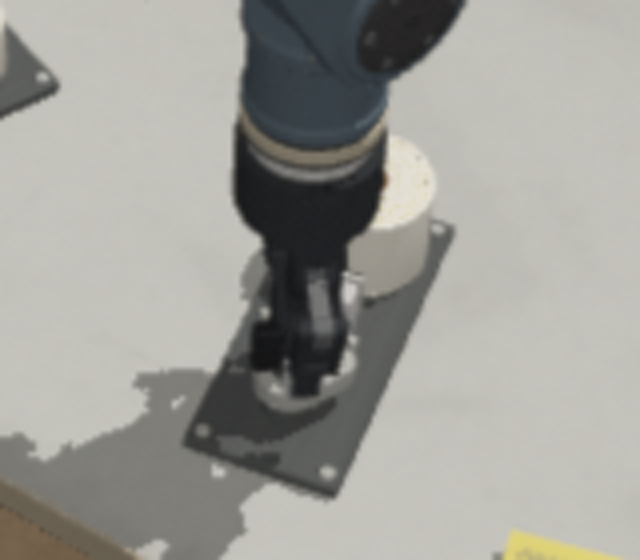

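The fingers straddle the bar at about (300,350) in the crop, with no contact. Next I close the gripper.

```bash
python3 - <<'E'
from h import *
r.gripper_to(8); st(); r.wait(.2); st()
E
```

```text
t 4.92 q [-3.420e-01  6.450e-01  1.969e+00  2.000e-03  5.250e-01  2.102e+00] p [464.3 -47.   51.6] yaw -0.875 F [2.  4.5 3.5] M [ 0.61 -0.38 -0.03] w 11.3
t 5.12 q [-3.420e-01  6.450e-01  1.969e+00  2.000e-03  5.250e-01  2.102e+00] p [464.3 -47.   51.7] yaw -0.875 F [2.7 4.1 2.8] M [ 0.63 -0.38 -0.07] w 10.8
```

```bash
python3 - <<'E'
from h import *
for c in(-.8,-.53,-.26,-.1,0):
    r.goto([463.8,-47.1,51.5],rot(TH+c)); s=st()
    if np.linalg.norm(s['contact_force'])>30:break
r.wait(.2);st()
E
```

```text
t 5.49 q [-0.341  0.645  1.967  0.002  0.528  1.835] p [464.7 -46.6  51.7] yaw -0.607 F [ 2.4  5.3 -0.4] M [ 0.67 -0.46 -0.01] w 10.8
t 5.86 q [-0.34   0.645  1.967  0.003  0.528  1.565] p [464.9 -46.2  51.7] yaw -0.337 F [ 4.5  8.2 -0.3] M [ 1.12 -0.66  0.03] w 11.3
t 6.22 q [-0.339  0.645  1.967  0.005  0.528  1.295] p [465.  -45.7  51.7] yaw -0.068 F [ 4.6 10.4 -1.2] M [ 1.62 -0.81  0.04] w 10.9
t 6.5 q [-0.339  0.645  1.967  0.005  0.528  1.135] p [465.  -45.3  51.7] yaw 0.092 F [ 5.8 12.4 -1.1] M [ 1.83 -0.97  0.09] w 11.0
t 6.75 q [-0.339  0.645  1.967  0.006  0.528  1.035] p [465.  -45.2  51.7] yaw 0.192 F [ 5.5 12.2 -0.5] M [ 1.98 -0.98  0.1 ] w 10.6
t 6.95 q [-0.339  0.645  1.967  0.006  0.528  1.035] p [465.  -45.2  51.7] yaw 0.192 F [ 5.9 12.7 -0.1] M [ 1.98 -0.98  0.09] w 11.2
```

```bash
python3 - <<'E'
from h import *
r.servo_line([465.2,-44.8,51.5],rot(TH),max_speed=20);st()
r.servo_line([465.8,-43.8,51.5],rot(TH),max_speed=20);st()
E
```

```text
t 7.23 q [-0.336  0.646  1.965 -0.     0.531  1.04 ] p [465.1 -44.8  51.7] yaw 0.195 F [0.1 0.4 1.6] M [-0.02 -0.04 -0.04] w 11.0
t 7.48 q [-0.335  0.646  1.964 -0.003  0.533  1.042] p [465.2 -44.7  51.7] yaw 0.196 F [-3.  -5.5  3.1] M [-0.99  0.29  0.  ] w 10.7
```

```bash
python3 - <<'E'
from h import *
r.servo_line([465.2,-44.8,51.5],rot(TH),max_speed=20);st()
r.gripper_to(40);st()
r.servo_line([465.2,-44.8,170],max_speed=120)
q=r.read_state()['joint_positions'].copy();q[0]-=.9;r.goto_joints(q);st()
a=r.camera("top")[:,:,::-1];b=r.camera("scene")[:,:,::-1]
cv2.imwrite("pics/top1.png",a);cv2.imwrite("pics/scene1.png",b)
im=[]
for i,n,o in((a,'top',(345,190)),(b,'scene',(340,230))):
    i=cv2.resize(i[o[1]:o[1]+95,o[0]:o[0]+75],None,fx=5.3,fy=5.3,interpolation=cv2.INTER_CUBIC);im.append(i)
cv2.imwrite("pics/fin.png",np.hstack(im))
E
```

```text
t 7.73 q [-0.336  0.646  1.965  0.     0.531  1.039] p [465.2 -44.8  51.6] yaw 0.196 F [-0.4  0.3  3.2] M [-0.05  0.03 -0.03] w 10.8
t 8.12 q [-0.336  0.646  1.964 -0.     0.531  1.039] p [465.2 -44.8  51.4] yaw 0.197 F [-0.5 -0.3 -0.3] M [ 0.02  0.03 -0.04] w 40.2
t 10.76 q [-1.234  0.416  1.884  0.     0.844  1.038] p [ 254.4 -390.9  169.3] yaw -0.702 F [0.4 1.  0.7] M [-0.01  0.02 -0.01] w 39.9
```

View pics/fin.png

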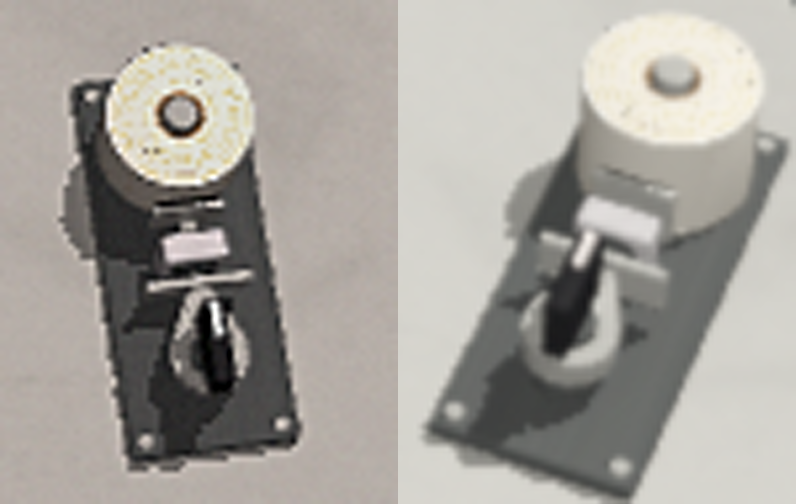

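View pics/top1.png

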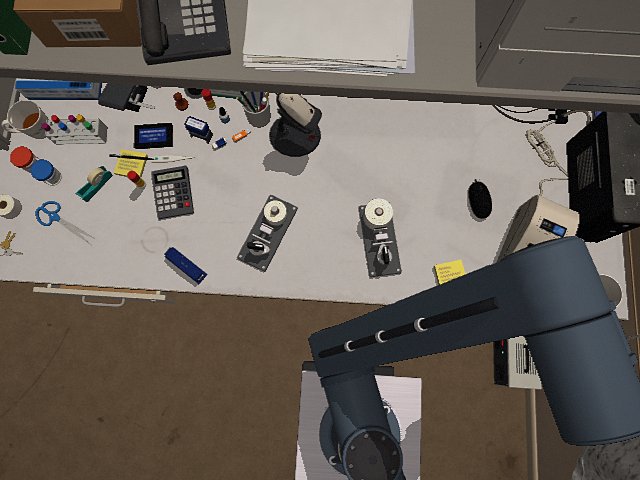

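The shoe plate has moved towards the roll and the pad is at the roll. I'll check the residual angle with one overlay.

```bash
sed -e 's/{n}0.png/{n}1.png/' fit.py > fit1.py; python3 fit1.py 0.0 3 >/dev/null; python3 - <<'E'
from h import *
T=lambda x,y:np.array([345+x/5.3,190+y/5.3])
# right/left long top edges of bar, plate left/right edges
for nm,a,b,z in(('barR',(233,375),(221,300),80),('plateL',(129,462),(75,92),10),('plateR',(298,420),(262,195),10),('shoe->normal',(148,289),(252,273),46)):
    p,q=back('top',T(*a),z),back('top',T(*b),z);d=q-p;print(nm,np.arctan2(d[1],d[0]))
E
```

```text
barR 0.1879555489226586
plateL 0.18424441342863615
plateR 0.18304314954960588
shoe->normal -1.3521001204627643
```

View pics/ov3.png

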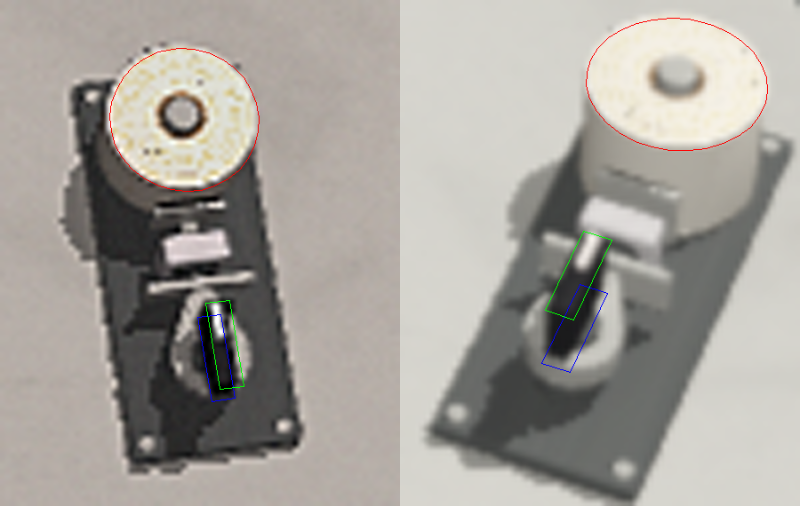

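```bash
python3 - <<'E'
from h import *
st(); r.close_job()
E
```

```text
t 10.86 q [-1.234  0.416  1.884  0.     0.844  1.038] p [ 254.7 -390.9  169.4] yaw -0.701 F [0.4 0.1 0.8] M [-0.01  0.01  0.01] w 40.0
the job is handed in; nothing more can be done
```

I turned the cam on the bigger roll's stand (the right-hand one) by its bar from about -1.07 rad to square. Then I let go, backed the arm off and handed the job in at about 10.9 s; no verdict is reported.

- **Cam angle:** in the last top picture, the bar points at 0.188 rad and the plate edges at 0.183–0.184 rad. The two-camera fit from before the move gave the stand 0.197 rad. The cam is therefore within about 0.03 rad of square, against the 0.21 allowed.
- **Shoe:** the pictures show the shoe plate shifted towards the roll and the pad at it. I did not measure its travel in millimetres.
- **Disagreement:** force readings while gripping put the cam axis about 3.5 mm from the camera fit. I re-centred on that point before letting go, which brought the sideways force to nearly zero.
- **The rest of the desk:** the smaller roll's cam, the stapler and the visible part of the sticky notes look unmoved by eye; the arm hides part of the notes in the last top picture. The robot was touching nothing at hand-in.

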